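Put the heatsinks away in their trays

TASK

Pick the four aluminium heatsinks out from the other things on the cart and put each one away in the low grey tray made for its shape and size, so that every tray holds its own heatsink, sitting flat on the tray's floor with the fins up. Set each one down gently rather than dropping it, let go of it, and do not shift the antenna base or the funnel.

Things in the scene. Friction and masses are not known exactly. Their poses are not given: they have to be found in the camera images.
- small_sink_mid (a point): small square finned heatsink, bare aluminium, 36 x 36 mm in plan (straight parallel fins along its x); loose, 45 mm tall, standing on its flat base with fins up; its sides may be gripped anywhere. The point is its centre, 22.5 mm above its underside; z up.
- long_sink_mid (a point): long narrow finned heatsink, bare aluminium, 84 mm along its x by 30 mm along its y (straight parallel fins along its x); loose, 45 mm tall, standing on its flat base with fins up; its sides may be gripped anywhere. The point is its centre, 22.5 mm above its underside; z up.
- large_sink_mid (a point): large square finned heatsink, bare aluminium, 58 x 58 mm in plan (straight parallel fins along its x); loose, 45 mm tall, standing on its flat base with fins up; its sides may be gripped anywhere. The point is its centre, 22.5 mm above its underside; z up.
- round_sink_mid (a point): round heatsink, bare aluminium, 48 mm diameter, with fins radiating from a core (any yaw is alike); loose, 45 mm tall, standing on its flat base with fins up; its sides may be gripped anywhere. The point is its centre, 22.5 mm above its underside; z up.
- small_tray: low dark-grey plastic square tray, pocket 52 x 52 mm, outside 60 x 60 mm; fixed to the cart. The wall is 4 mm thick and its rim 12 mm above the cart top; the pocket's floor is 3 mm above the cart top. Made for the small heatsink. Origin: centre of its underside, on the cart top; z up.
- long_tray: low dark-grey plastic long tray, pocket 100 mm along its x by 46 mm along its y, outside 108 x 54 mm; fixed to the cart. The wall is 4 mm thick and its rim 12 mm above the cart top; the pocket's floor is 3 mm above the cart top. Made for the long heatsink. Origin: centre of its underside, on the cart top; z up.
- large_tray: low dark-grey plastic large square tray, pocket 74 x 74 mm, outside 82 x 82 mm; fixed to the cart. The wall is 4 mm thick and its rim 12 mm above the cart top; the pocket's floor is 3 mm above the cart top. Made for the large heatsink. Origin: centre of its underside, on the cart top; z up.
- round_tray: low dark-grey plastic round tray, pocket 64 mm diameter, outside 72 mm; fixed to the cart. The wall is 4 mm thick and its rim 12 mm above the cart top; the pocket's floor is 3 mm above the cart top. Made for the round heatsink. Origin: centre of its underside, on the cart top; z up.
- antenna_base_mid (a point): black tabletop antenna base, a 62 mm disc with a short metal stud, 56 mm tall; loose, to be left alone. The point is on its axis 28 mm above its underside.
- funnel_mid (a point): hard green silicone funnel standing mouth down, 72 mm wide, 64 mm tall; loose, to be left alone. The point is on its axis 32 mm above its underside.
Mind the look-alikes: they are no part of the job. What is shaped like the part that bears large_sink_mid but orange is not meant. Leave any green look-alike of the part that bears small_sink_mid alone.

How it is judged:
By the outcome, as a careful person would: the job done as asked, in the order asked, and still so for the second after the job is handed in, with the robot touching nothing.
It also fails if it takes over 99 s, if anything falls off the work surface, if the arm or the gripper's body presses on something with over 40 N, if the wrist force passes 120 N, or if a joint passes its speed limit or range.

ROBOT

A 6-joint arm with a two-finger parallel gripper is mounted at the origin on the work surface. World frame = base frame: x ahead of the robot, y to its left, z up, the work surface at z = 0. Lengths are in m, angles in rad, forces in N, time in s.
With the tool pointing down it reaches from about 0.375 to 0.9 m from the base axis. Payload 3.1 kg.
Tool frame: the origin (TCP) lies at the centre of the arm's flange, where the gripper is bolted on; the fingertips stand 173 mm ahead of it and the grasp point (between the pads) lies 155 mm ahead of it; z points along the fingers, y is the line along which they close (so a half turn about z gives the same grasp; the last joint's range is limited). The gripper opens to 85 mm and grips with 20 to 120 N. Pads are 22 mm wide; open, the fingers measure 114 mm over their backs; the gripper's body (76 mm by 85 mm) begins 54 mm behind the grasp point. The pads swing forward as they close: fully open they stand 13 mm farther back than shut.
Start: joints at [1.075, 0.527, 1.433, -0, 1.181, -0.178], TCP at [0.195, 0.594, 0.405] pointing down, gripper open.
Joint ranges: [-3.08, 3.08], [-0.75, 2.2], [0.22, 2.44], [-1.43, 4.57], [0, 2.65], [-2.85, 2.85]. Speed limits (rad/s): [2.79, 2.79, 3.14, 3.14, 3.14, 3.14].

INTERFACE

Orientations are given as a unit quaternion [x, y, z, w].
In Python, from station import * gives the robot as it stands.
- The arm moves only by the shell command python3 -m jog 'ROWS' [OPENING] [FORCE]. ROWS is a JSON object of lists of equal length, an entry for each row: "linear": the shift along the world's x, y, z in mm, a list of three; "turn": the turn about the world's z in units of 5 degrees (1.0 is 5 degrees). A call has 1 to 12 rows; each row shifts and turns the commanded pose from where the row before left it; what a row does not reach is not made up. A row lasts 1/8 s, in which the tool goes at most 62.5 mm and 10.7 degrees, less where a joint would pass 70% of its speed; a pose out of reach is approached as far as the arm can. A call is refused whole if a number of a shift passes 62.5 or a number of a turn 1, either way. A call with a gripper value outside its range is refused whole. OPENING is the opening, from 0 (shut) to 1 (fully open), set as the call begins (- or left out, the last holds). The fingers move at their own pace and stop on an object; FORCE is the grip in N (left out, the last holds). Time passes only in rows, so rows that do not move let the fingers close. It gives the time, the measured TCP pose, the force, the opening and the grip force at its end, in the units of the state.
- sense(): the state, without advancing time (a new reading comes with each control period).
- snapshot(name): name is "side" or "top" or "wrist"; returns the picture (420x560x3 uint8, red, green, blue); there is no depth.
- get_calibration(name): a dict with "fx", "fy", "cx", "cy" (pixels), "world_to_cam" (4x4, takes a point from world to camera coordinates). Camera axes: x right, y down, z forward; pixel columns grow to the right and rows downward; lengths in m; the calibration is good to about 2 mm. A picture is of the moment at which its call begins: read the wrist's pose just before it. get_calibration takes no time and is no camera call; for the wrist camera it gives the pose at the moment of the call.
- sign_off(): hands the job in; it is judged then, once.
The state is a dict: "t": time; "q": joint angles; "qd": joint speeds; "tau": joint torques, N m; "tcp_pos": TCP position; "tool_rot": TCP orientation; "force": force on the tool from outside, world axes, zero at the start; "ft_torque": the same for the moment, N m; "finger_gap": opening from 0.0 (shut) to 1.0 (fully open); "gripper_force": force on a finger pad.
Only numpy, scipy, OpenCV 4.12 (cv2) and the standard library are available. Lean on these libraries where they do the work, as an engineer would, in place of code of your own. Each camera call takes 0.05 s, during which the arm holds its last target. There are 200 camera calls.

## Working session

There is one attempt and no reset: what is moved stays moved. The work goes in short steps, Python scripts to look and compute and a shell command to move; the robot and the scene stay as the last step left them, time stands still between calls to the robot, and variables do not carry over. Pictures are saved under pics/ and viewed, at most 14 in all, crops included, and the job is handed in when it is done.

```bash
mkdir -p pics; ls
python3 - <<'E'
from station import *
import cv2
for n in ("top","side","wrist"):
    cv2.imwrite(f"pics/{n}0.png",snapshot(n)[:,:,::-1])
    c=get_calibration(n);print(n,c["fx"],c["fy"],c["cx"],c["cy"],c["world_to_cam"])
E
```

```text
pics
top 403.6517423766496 403.6517423766496 282.2442834683572 211.39700802278938 [[-0.0396308  -0.99919978  0.00540374 -0.04815985]
 [-0.97583694  0.03754008 -0.21525102  0.51573277]
 [ 0.21487592 -0.01380374 -0.9765438   0.93644601]
 [ 0.          0.          0.          1.        ]]
side 534.9836189263128 534.9836189263128 274.996709677178 212.81884763584702 [[-0.99949863 -0.03103626 -0.00626362  0.53426727]
 [-0.0135711   0.59867643 -0.800876    0.06113473]
 [ 0.02860607 -0.80038946 -0.59879747  1.19089927]
 [ 0.          0.          0.          1.        ]]
wrist 322.52453674816877 322.52453674816877 283.7081111647659 208.72392407439614 [[ 0.31152415  0.95023694 -0.00156916 -0.62426636]
 [ 0.91153676 -0.29836945  0.28297775 -0.03673854]
 [ 0.26842772 -0.08958475 -0.95912519  0.378405  ]
 [ 0.          0.          0.          1.        ]]
```

View pics/top0.png

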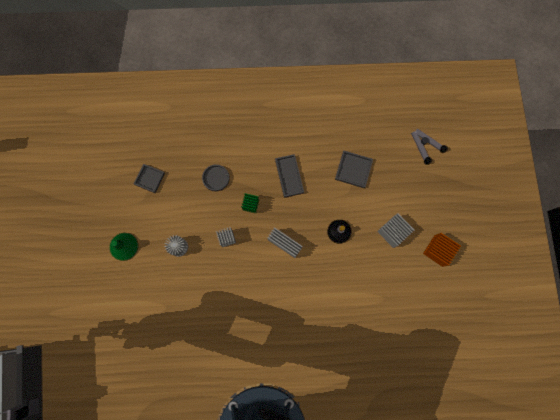

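View pics/side0.png

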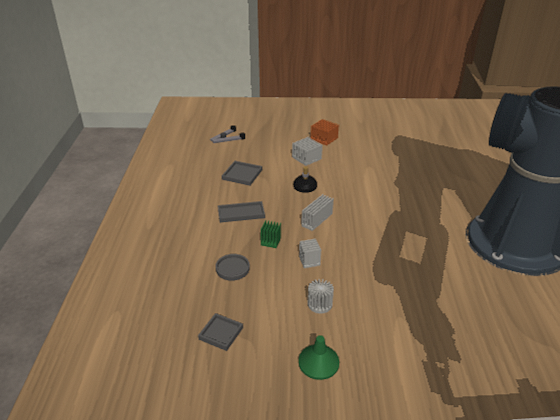

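Top view: trays lie in a row at about v=170 (small u=150, round 216, long 290, large 355). The sinks sit at about v=240: round 176, small 226, long 285, large 397. The funnel is at 124, the antenna at 340, the green look-alike at 250,203, and the orange one at 441,250.

```bash
cat > h.py <<'E'
import numpy as np, cv2
from station import *
def ray(c,u,v,z):
    T=np.array(c["world_to_cam"]);R,t=T[:3,:3],T[:3,3]
    o=-R.T@t; d=R.T@np.array([(u-c["cx"])/c["fx"],(v-c["cy"])/c["fy"],1])
    return o+d*(z-o[2])/d[2]
def blobs(img,mask,c,z,amin):
    mask=cv2.morphologyEx(mask.astype(np.uint8)*255,cv2.MORPH_CLOSE,np.ones((5,5)))
    out=[]
    for k in cv2.findContours(mask,cv2.RETR_EXTERNAL,cv2.CHAIN_APPROX_NONE)[0]:
        if cv2.contourArea(k)<amin: continue
        W=np.array([ray(c,u,v,z)[:2]*1000 for u,v in cv2.convexHull(k)[:,0]],np.float32)
        (x,y),(a,b),th=cv2.minAreaRect(W)
        if a<b: a,b,th=b,a,th+90
        out.append((cv2.boundingRect(k),[round(float(q),1) for q in (x,y,a,b,(th+90)%180-90)]))
    return out
def masks(img):
    hsv=cv2.cvtColor(img,cv2.COLOR_RGB2HSV);h,s,v=cv2.split(hsv)
    return hsv,(s<50)&(v>95),(s<70)&(v<120)&(v>35)
E
python3 - <<'E'
from h import *
img=cv2.cvtColor(cv2.imread("pics/top0.png"),cv2.COLOR_BGR2RGB);c=get_calibration("top")
hsv,a,t=masks(img)
for p in [(150,179),(216,178),(290,175),(355,170),(397,230),(226,237),(150,220)]: print(p,hsv[p[1],p[0]])
roi=np.zeros(a.shape,bool);roi[140:275,90:470]=1
print("sinks",*blobs(img,a&roi,c,.045,60),sep="\n")
print("trays",*blobs(img,t&roi,c,.012,200),sep="\n")
cv2.imwrite("pics/topz.png",cv2.resize(img[140:270,100:480,::-1],None,fx=2.1,fy=2.1,interpolation=cv2.INTER_CUBIC))
E
```

```text
(150, 179) [ 6 18 69]
(216, 178) [10 11 72]
(290, 175) [10 11 68]
(355, 170) [ 8 15 69]
(397, 230) [40 10 76]
(226, 237) [ 19  20 102]
(150, 220) [ 16 144 129]
sinks
((165, 236, 19, 19), [443.7, 198.8, 43.9, 39.9, -61.6])
((268, 228, 34, 28), [439.7, -70.7, 81.5, 30.8, 53.8])
((217, 228, 17, 17), [460.7, 74.5, 34.4, 33.1, -74.7])
((381, 214, 33, 31), [460.6, -349.8, 58.2, 57.8, -49.7])
trays
((166, 236, 22, 21), [445.4, 201.0, 56.0, 47.1, 66.4])
((268, 228, 34, 30), [443.4, -71.1, 84.9, 36.3, 53.4])
((217, 228, 19, 19), [462.3, 76.5, 40.8, 38.4, 16.1])
((378, 214, 36, 34), [463.6, -355.6, 72.8, 61.4, -49.1])
((202, 165, 27, 26), [621.0, 103.3, 68.3, 68.3, 87.8])
((134, 164, 30, 28), [626.6, 276.1, 61.7, 59.5, 65.8])
((275, 155, 29, 42), [620.0, -90.4, 107.6, 53.4, 10.3])
((335, 151, 38, 37), [631.1, -261.5, 83.5, 81.1, -19.5])
```

View pics/topz.png

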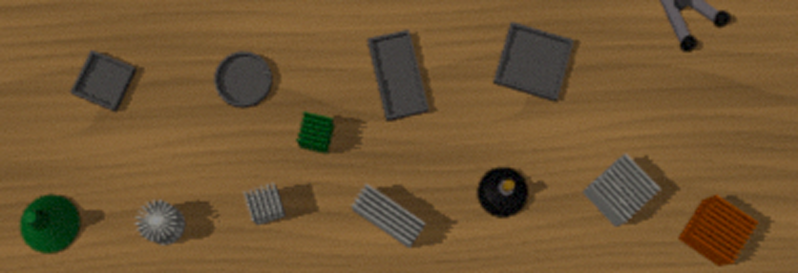

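The zoomed crop agrees with the blobs, and tray and sink sizes match the spec. Next I'll get the tool yaw and the turns needed.

```bash
cat >> h.py <<'E'
from scipy.spatial.transform import Rotation as Rn
def yaw():
    s=sense();y=Rn.from_quat(s["tool_rot"]).as_matrix()[:,1];return np.degrees(np.arctan2(y[1],y[0])),s
E
python3 - <<'E'
from h import *
a,s=yaw();print(a,np.degrees(s["q"]),s["tcp_pos"],s["tool_rot"],s["finger_gap"],s["t"])
T=np.array(get_calibration("wrist")["world_to_cam"]);print("cam at",-T[:3,:3].T@T[:3,3])
c=get_calibration("top")
for n,u,v,z in (("ant",340,231,.02),("fun",124,247,.03),("orange",442,249,.045),("green",250,203,.045)):print(n,ray(c,u,v,z))
E
```

```text
71.84726444342128 [ 6.16209446e+01  3.02670556e+01  8.21387664e+01  2.61286706e-04
  6.76908296e+01 -1.02264048e+01] [0.19455576 0.59367448 0.4039589 ] [ 1.57750853e-01  9.87478586e-01 -7.95333376e-04 -2.80798691e-04] 0.9991533958229214 0.15
cam at [0.12638818 0.61613862 0.37235438]
ant [ 0.46516171 -0.21257291  0.02      ]
fun [0.44421003 0.32594572 0.03      ]
orange [ 0.40693545 -0.45472972  0.045     ]
green [0.5405076  0.01123107 0.045     ]
```

View pics/wrist0.png

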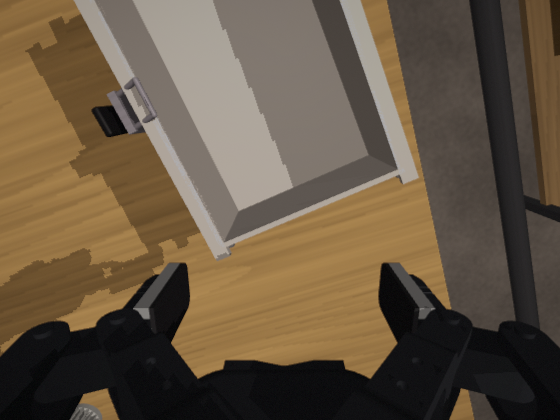

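The wrist view shows only the bin at the start pose, with the fingertips at about (165,290) and (405,290). I'm moving above the round sink at (444,199).

```bash
python3 -m jog '{"linear":[[28,-44,0],[28,-44,0],[28,-44,0],[28,-44,0],[28,-44,0],[28,-44,-10],[28,-44,-20],[28,-44,-20],[25,-43,-20],[0,0,0],[0,0,0]],"turn":[-0.7,-0.7,-0.7,-0.7,-0.7,-0.7,-0.7,-0.7,-0.7,0,0]}' 1
python3 - <<'E'
from h import *
c=get_calibration("wrist");img=snapshot("wrist");cv2.imwrite("pics/w1.png",img[:,:,::-1])
a,s=yaw();print(a,s["tcp_pos"])
hsv,m,t=masks(img);print(*blobs(img,m,c,.045,300),sep="\n")
E
```

```text
t: 1.52
tcp_pos: [0.4435, 0.1989, 0.3346]
tool_rot: [0.42, 0.907, -0.0, -0.0]
force: [0.3, -0.6, -0.0]
finger_gap: 0.997
gripper_force: 0.0
40.39916757490573 [0.44318381 0.19948777 0.33492355]
((75, 390, 39, 26), [430.5, -86.4, 41.9, 24.8, 54.1])
((189, 269, 55, 66), [458.1, 89.1, 60.5, 35.4, -74.2])
((257, 166, 58, 64), [441.0, 202.8, 53.0, 46.9, -34.7])
```

View pics/w1.png

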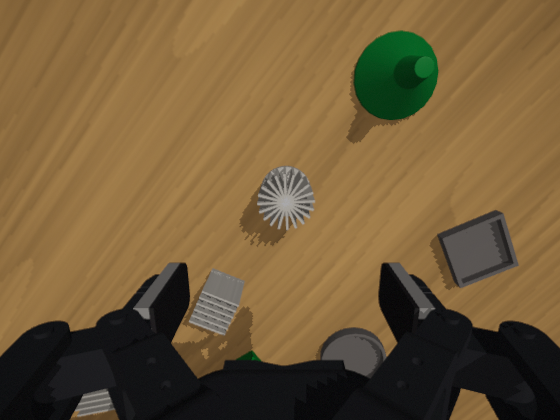

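Round sink hub is at (286,200), top circle about 57 px wide. The small tray's corners are near (438,240),(501,212),(518,263),(462,286), the small sink is at (218,300), and the round tray is half hidden at (352,355).

Run:
```python
from h import *
c=get_calibration("wrist")
print("round",ray(c,286,200,.045)*1000)
print("smalltray",np.mean([ray(c,u,v,.012)*1000 for u,v in((438,240),(501,212),(518,263),(462,286))],axis=0))
print("rt edges",ray(c,320,358,.012),ray(c,384,358,.012),ray(c,352,328,.012))
```

```text
round [442.75378385 203.38764786  45.        ]
smalltray [626.68098803 280.55312507  12.        ]
rt edges [0.59263715 0.08542428 0.012     ] [0.64581853 0.13064067 0.012     ] [0.59267073 0.13569976 0.012     ]
```

Run:
```python
from h import *
img=cv2.cvtColor(cv2.imread("pics/side0.png"),cv2.COLOR_BGR2RGB);c=get_calibration("side")
hsv,a,t=masks(img);roi=np.zeros(a.shape,bool);roi[155:355,190:275]=1
print("trays",*blobs(img,t&roi,c,.012,200),sep="\n")
print(ray(c,321,288,.045))
```

```text
trays
((198, 313, 45, 38), [625.0, 286.5, 67.7, 64.3, 65.5])
((216, 254, 34, 27), [619.7, 114.4, 79.3, 69.5, -88.6])
((218, 201, 47, 22), [617.5, -78.7, 106.8, 68.5, 10.8])
((222, 161, 40, 25), [629.5, -249.9, 97.2, 87.9, 70.1])
[0.44080395 0.20562195 0.045     ]
```

Side and wrist both put y about 4–5 mm higher than the top camera did, so I'll correct the top estimates by that. Descending on the round sink now.

```bash
python3 -m jog '{"linear":[[0,4,-40],[0,0,-40],[0,0,-40],[0,0,-22],[0,0,-10],[0,0,0]],"turn":[0,0,0,0,0,0]}' 1 40
python3 -m jog '{"linear":[[0,0,0],[0,0,0],[0,0,0],[0,0,0],[0,0,0],[0,0,0]],"turn":[0,0,0,0,0,0]}' 0 40
```

```text
t: 2.33
tcp_pos: [0.4434, 0.2038, 0.1828]
tool_rot: [0.419, 0.908, 0.0, -0.0]
force: [1.3, 0.5, -0.5]
finger_gap: 0.999
gripper_force: 0.0
t: 3.08
tcp_pos: [0.4438, 0.2029, 0.1838]
tool_rot: [0.42, 0.908, 0.0, 0.001]
force: [0.5, -0.2, 5.3]
finger_gap: 0.549
gripper_force: 40.6
```

```bash
python3 -m jog '{"linear":[[0,0,30],[0,0,40],[35,-19,10],[35,-19,0],[36,-19,0],[35,-19,0],[35,-19,0],[0,0,0],[0,0,-35],[0,0,-20],[0,0,-10],[0,0,0]],"turn":[0,0,0,0,0,0,0,0,0,0,0,0]}'
python3 - <<'E'
from h import *
c=get_calibration("wrist");img=snapshot("wrist");cv2.imwrite("pics/w2.png",img[:,:,::-1])
a,s=yaw();print(a,s["tcp_pos"])
E
```

```text
t: 4.58
tcp_pos: [0.6192, 0.1082, 0.1971]
tool_rot: [0.42, 0.908, -0.0, -0.001]
force: [0.3, 0.7, -1.3]
finger_gap: 0.554
gripper_force: 41.7
40.36670558179507 [0.61967996 0.10811408 0.19786333]
```

View pics/w2.png

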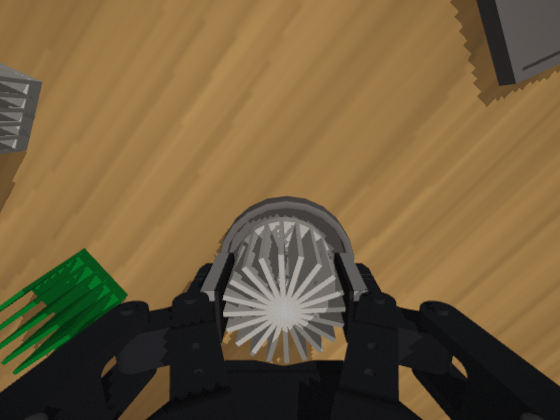

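The sink hub is at (283,311) over the round tray; the rim spans u≈222–354 with its far edge at v≈198, so it is centred sideways. Checking fore-aft.

Run:
```python
from h import *
c=get_calibration("wrist");a,s=yaw();xd=Rn.from_quat(s["tool_rot"]).as_matrix()[:2,0]
p=ray(c,288,198,.012);p2=ray(c,222,250,.012);p3=ray(c,354,250,.012)
print(p*1000,p2,p3,"xtool",xd,"hub",ray(c,283,311,.059)*1000)
print("tray c", (p[:2]-xd*.036)*1000)
```

```text
[600.85386043 133.91675854  12.        ] [0.59289321 0.09064234 0.012     ] [0.64502352 0.1349343  0.012     ] xtool [-0.64767726  0.7619148 ] hub [620.02041329 107.63691704  59.        ]
tray c [624.17024178 106.48782569]
```

```bash
python3 -m jog '{"linear":[[2,-1,0],[0,0,-4],[0,0,-4],[0,0,-2],[0,0,-1],[0,0,0],[0,0,0]],"turn":[0,0,0,0,0,0,0]}'
```

```text
t: 5.5
tcp_pos: [0.6215, 0.1069, 0.1869]
tool_rot: [0.42, 0.908, -0.0, -0.0]
force: [-1.9, 0.0, 2.4]
finger_gap: 0.553
gripper_force: 42.1
```

```bash
python3 -m jog '{"linear":[[0,0,-1],[0,0,0]],"turn":[0,0]}'
python3 -m jog '{"linear":[[0,0,0],[0,0,0],[0,0,0],[0,0,20],[0,0,50],[-32,-6,50],[-32,-6,23],[-32,-6,0],[-32,-6,0],[-33,-5,0],[0,0,0],[0,0,0]],"turn":[0,0,0,0,0,-1,-1,-1,-1,-1,0,0]}' 1
python3 - <<'E'
from h import *
c=get_calibration("wrist");img=snapshot("wrist");cv2.imwrite("pics/w3.png",img[:,:,::-1])
a,s=yaw();print(a,s["tcp_pos"])
E
```

```text
t: 5.75
tcp_pos: [0.6214, 0.1069, 0.1869]
tool_rot: [0.42, 0.908, -0.0, -0.0]
force: [-3.6, 0.9, 7.6]
finger_gap: 0.548
gripper_force: 42.8
t: 7.25
tcp_pos: [0.4617, 0.0778, 0.3298]
tool_rot: [0.606, 0.795, 0.001, 0.002]
force: [0.4, -0.4, 0.6]
finger_gap: 1.001
gripper_force: 0.0
15.373403857553942 [0.46200941 0.07783242 0.32961236]
```

View pics/w3.png

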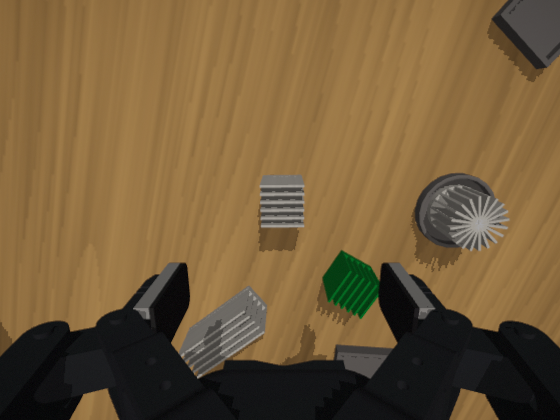

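The round sink sits in its tray at (460,215). The small sink's top face spans u 261–305, v 185–228, square to the gripper.

Run:
```python
from h import *
c=get_calibration("wrist");print(ray(c,283,206.5,.045)*1000)
print(ray(c,261,206.5,.045)-ray(c,305,206.5,.045),ray(c,283,185,.045)-ray(c,283,228,.045))
```

```text
[462.98069426  76.95317618  45.        ]
[-0.03463555 -0.00947879  0.        ] [-0.0096655  0.0352371  0.       ]
```

```bash
python3 -m jog '{"linear":[[1,-1,-40],[0,0,-40],[0,0,-40],[0,0,-16],[0,0,-10],[0,0,0]],"turn":[0,0,0,0,0,0]}' 1 40
python3 -m jog '{"linear":[[0,0,0],[0,0,0],[0,0,0],[0,0,0],[0,0,0],[0,0,0],[0,0,0]],"turn":[0,0,0,0,0,0,0]}' 0 40
```

```text
t: 8.05
tcp_pos: [0.4623, 0.0769, 0.1823]
tool_rot: [0.606, 0.795, 0.0, 0.0]
force: [0.3, -0.0, -0.5]
finger_gap: 1.005
gripper_force: 0.0
t: 8.93
tcp_pos: [0.4619, 0.0769, 0.1835]
tool_rot: [0.606, 0.795, 0.0, 0.001]
force: [-0.8, -0.5, 6.3]
finger_gap: 0.418
gripper_force: 40.8
```

```bash
python3 -m jog '{"linear":[[0,0,30],[0,0,50],[33,41,0],[33,41,0],[33,41,0],[33,41,0],[32,40,0],[0,0,0],[0,0,-30],[0,0,-25],[0,0,-10],[0,0,0]],"turn":[0,-1,-1,-1,-1,-1,-1,-1,-0.9,0,0,0]}'
python3 - <<'E'
from h import *
c=get_calibration("wrist");img=snapshot("wrist");cv2.imwrite("pics/w4.png",img[:,:,::-1])
a,s=yaw();print(a,s["tcp_pos"],np.degrees(s["q"][5]))
E
```

```text
t: 10.42
tcp_pos: [0.6253, 0.2808, 0.1969]
tool_rot: [0.839, 0.544, -0.001, -0.0]
force: [-0.1, -0.2, -0.7]
finger_gap: 0.413
gripper_force: 40.3
-24.153832690717497 [0.62578314 0.28086991 0.19786736] 39.01273892943057
```

View pics/w4.png

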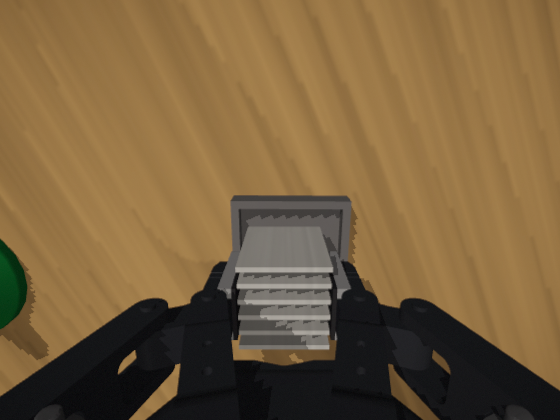

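Tray rim spans u 232–351 with the far edge at v≈197. The sink is centred at u≈285, so it needs about 3 mm toward image right.

Run:
```python
from h import *
c=get_calibration("wrist");a,s=yaw();xd=Rn.from_quat(s["tool_rot"]).as_matrix()[:2,0]
p=(ray(c,232,197,.012)+ray(c,351,197,.012))/2
print("tray c",(p[:2]-xd*.030)*1000)
q=(ray(c,249,226,.014)+ray(c,323,226,.014))/2
q2=(ray(c,237,271,.059)+ray(c,332,271,.059))/2
print("sink c by base",(q[:2]-xd*.018)*1000,"by top",(q2[:2]-xd*.018)*1000)
```

```text
tray c [630.54360543 281.6168398 ]
sink c by base [627.07667368 280.49267706] by top [625.5925777  279.37931675]
```

```bash
python3 -m jog '{"linear":[[4,1,0],[0,0,-4],[0,0,-4],[0,0,-2],[0,0,-1],[0,0,-1],[0,0,0]],"turn":[0,0,0,0,0,0,0]}'
```

```text
t: 11.35
tcp_pos: [0.6294, 0.2819, 0.1876]
tool_rot: [0.839, 0.544, -0.0, 0.0]
force: [-3.6, -1.8, 8.9]
finger_gap: 0.414
gripper_force: 41.5
```

```bash
python3 -m jog '{"linear":[[0,0,0],[0,0,0],[0,0,0],[0,0,20],[0,0,50],[0,0,40],[-27,-50,34],[-27,-50,0],[-27,-50,0],[-27,-50,0],[-27,-50,0],[-27,-50,0]],"turn":[0,0,0,0,0,0,-0.4,-0.4,-0.4,-0.4,-0.4,-0.4]}' 1
python3 -m jog '{"linear":[[-26,-49,0],[0,0,0],[0,0,0]],"turn":[0,0,0]}'
python3 - <<'E'
from h import *
c=get_calibration("wrist");img=snapshot("wrist");cv2.imwrite("pics/w5.png",img[:,:,::-1])
a,s=yaw();print(a,s["tcp_pos"],np.degrees(s["q"][5]))
E
```

```text
t: 12.85
tcp_pos: [0.4685, -0.0167, 0.3292]
tool_rot: [0.892, 0.453, 0.001, 0.001]
force: [0.1, -1.3, 0.6]
finger_gap: 0.999
gripper_force: 0.0
t: 13.22
tcp_pos: [0.4436, -0.0644, 0.3287]
tool_rot: [0.892, 0.452, 0.001, 0.001]
force: [0.2, 0.6, 0.3]
finger_gap: 0.996
gripper_force: 0.0
-36.118857187195424 [ 0.44374356 -0.06379184  0.32848752] 13.577850671317394
```

View pics/w5.png

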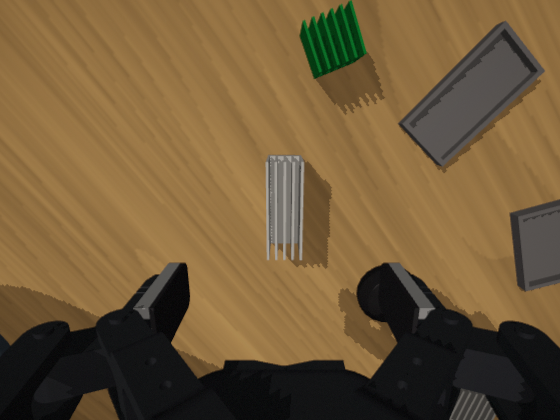

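The long sink's top spans u 267–303 with its near end at v=261, square to the gripper. The long tray's corners are at (503,23),(542,71),(440,166),(400,124). The antenna at (375,293) is clear.

Run:
```python
from h import *
c=get_calibration("wrist");a,s=yaw();xd=Rn.from_quat(s["tool_rot"]).as_matrix()[:2,0]
print((ray(c,285,261,.045)[:2]+xd*.042)*1000,(ray(c,285,155,.0)[:2]-xd*.042)*1000,(ray(c,285,155,.045)[:2]-xd*.042)*1000)
P=np.array([ray(c,u,v,.012)[:2]*1000 for u,v in((503,23),(542,71),(440,166),(400,124))])
print(P.mean(0),cv2.minAreaRect(P.astype(np.float32)))
d=P[0]-P[3]+P[1]-P[2];print(np.degrees(np.arctan2(d[1],d[0])))
```

```text
[441.39676345 -70.04829162] [441.89219554 -69.69420449] [444.85798584 -65.134089  ]
[620.07475969 -87.64215246] ((620.1328125, -87.37384033203125), (107.36981201171875, 53.251461029052734), 10.78981876373291)
10.518475739579674
```

```bash
python3 -m jog '{"linear":[[-2,-6,-40],[0,0,-40],[0,0,-40],[0,0,-16],[0,0,-10],[0,0,0]],"turn":[0,0,0,0,0,0]}' 1 40
python3 -m jog '{"linear":[[0,0,0],[0,0,0],[0,0,0],[0,0,0],[0,0,0],[0,0,0],[0,0,0]],"turn":[0,0,0,0,0,0,0]}' 0 40
```

```text
t: 14.02
tcp_pos: [0.4416, -0.0695, 0.1815]
tool_rot: [0.891, 0.454, -0.0, -0.0]
force: [-0.7, 0.1, 0.3]
finger_gap: 0.999
gripper_force: 0.0
t: 14.9
tcp_pos: [0.4413, -0.0704, 0.1824]
tool_rot: [0.892, 0.453, 0.0, 0.0]
force: [-0.6, 0.3, 6.8]
finger_gap: 0.343
gripper_force: 40.9
```

```bash
python3 -m jog '{"linear":[[0,0,30],[0,0,50],[36,-3,0],[36,-3,0],[36,-4,0],[36,-4,0],[34,-3,0],[0,0,0],[0,0,-25],[0,0,-25],[0,0,-15],[0,0,0]],"turn":[0,-1,-1,-1,-1,-1,-1,-1,-1,-0.7,0,0]}'
python3 - <<'E'
from h import *
c=get_calibration("wrist");img=snapshot("wrist");cv2.imwrite("pics/w6.png",img[:,:,::-1])
a,s=yaw();print(a,s["tcp_pos"],np.degrees(s["q"][5]))
E
```

```text
t: 16.4
tcp_pos: [0.6185, -0.0872, 0.1954]
tool_rot: [0.996, 0.091, -0.002, -0.001]
force: [0.2, -0.4, -0.6]
finger_gap: 0.347
gripper_force: 40.1
-79.61518784013116 [ 0.61903182 -0.0873208   0.19642609] 61.359939324080116
```

View pics/w6.png

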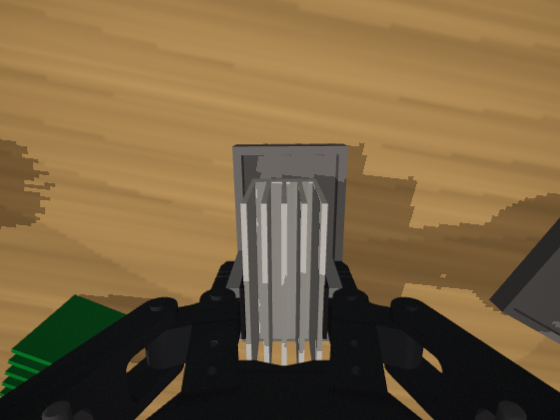

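The tray rim spans u 233–347 with far outer edge v≈145; the sink's base end is at v≈181, centred at u≈285. A small shift right is needed.

Run:
```python
from h import *
c=get_calibration("wrist");a,s=yaw();xd=Rn.from_quat(s["tool_rot"]).as_matrix()[:2,0]
p=(ray(c,233,145,.012)+ray(c,347,145,.012))/2
print("tray c",(p[:2]-xd*.054)*1000)
q=ray(c,285,181,.014);q2=ray(c,285,203,.059)
print("sink",(q[:2]-xd*.042)*1000,(q2[:2]-xd*.042)*1000)
```

```text
tray c [623.37520107 -89.35190415]
sink [618.3645986  -87.91036868] [619.85668346 -87.46706048]
```

Shift (+4,−2), lower to contact and release. Then go to the large sink at about (462,−348).

```bash
python3 -m jog '{"linear":[[4,-2,0],[0,0,-4],[0,0,-4],[0,0,-2],[0,0,-1],[0,0,-1],[0,0,0]],"turn":[0,0,0,0,0,0,0]}'
```

```text
t: 17.32
tcp_pos: [0.623, -0.0892, 0.1865]
tool_rot: [0.996, 0.09, -0.0, 0.0]
force: [-3.3, 0.2, 8.9]
finger_gap: 0.349
gripper_force: 41.5
```

```bash
python3 -m jog '{"linear":[[0,0,0],[0,0,0],[0,0,0],[0,0,20],[0,0,50],[0,0,40],[-27,-43,34],[-27,-43,0],[-27,-43,0],[-27,-43,0],[-27,-43,0],[-26,-44,0]],"turn":[0,0,0,0,0,0,1,1,1,1,1,1]}' 1
python3 -m jog '{"linear":[[0,0,0],[0,0,0]],"turn":[0,0]}'
python3 - <<'E'
from h import *
c=get_calibration("wrist");img=snapshot("wrist");cv2.imwrite("pics/w7.png",img[:,:,::-1])
a,s=yaw();print(a,s["tcp_pos"],np.degrees(s["q"][5]))
E
```

```text
t: 18.82
tcp_pos: [0.4612, -0.3495, 0.3303]
tool_rot: [0.938, 0.346, 0.0, 0.001]
force: [0.9, 0.3, -0.4]
finger_gap: 1.001
gripper_force: 0.0
t: 19.08
tcp_pos: [0.4621, -0.3482, 0.3296]
tool_rot: [0.939, 0.344, 0.0, 0.0]
force: [-0.3, -0.5, -0.6]
finger_gap: 0.996
gripper_force: 0.0
-49.64544503842233 [ 0.46238625 -0.34752083  0.32940238] 1.6325347316513152
```

View pics/w7.png

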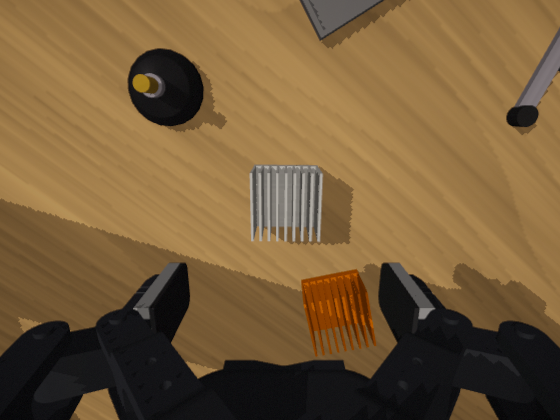

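The large sink's top spans u 250–323 with near edge v=241, square to the gripper. The orange look-alike at (340,310) and the antenna at (165,87) are clear of the fingers.

Run:
```python
from h import *
c=get_calibration("wrist");a,s=yaw();xd=Rn.from_quat(s["tool_rot"]).as_matrix()[:2,0]
print((ray(c,286.5,241,.045)[:2]+xd*.029)*1000,(ray(c,286.5,165,.0)[:2]-xd*.029)*1000)
```

```text
[ 462.88697512 -350.43383248] [ 462.51754914 -351.10618184]
```

```bash
python3 -m jog '{"linear":[[0,-3,-40],[0,0,-40],[0,0,-40],[0,0,-20],[0,0,-10],[0,0,0]],"turn":[0,0,0,0,0,0]}' 1 40
python3 -m jog '{"linear":[[0,0,0],[0,0,0],[0,0,0],[0,0,0],[0,0,0],[0,0,0]],"turn":[0,0,0,0,0,0]}' 0 50
```

```text
t: 19.88
tcp_pos: [0.4627, -0.3505, 0.1787]
tool_rot: [0.938, 0.346, -0.0, -0.0]
force: [-0.3, 0.2, 0.2]
finger_gap: 0.999
gripper_force: 0.0
t: 20.62
tcp_pos: [0.4625, -0.3515, 0.1801]
tool_rot: [0.939, 0.345, 0.0, 0.001]
force: [0.6, 1.6, 6.2]
finger_gap: 0.672
gripper_force: 55.6
```

```bash
python3 -m jog '{"linear":[[0,0,30],[0,0,50],[34,18,0],[34,18,0],[34,18,0],[34,18,0],[34,18,0],[0,0,0],[0,0,-25],[0,0,-25],[0,0,-15],[0,0,0]],"turn":[0,0,1,1,1,1,1,1,0,0,0,0]}'
python3 - <<'E'
from h import *
c=get_calibration("wrist");img=snapshot("wrist");cv2.imwrite("pics/w8.png",img[:,:,::-1])
a,s=yaw();print(a,s["tcp_pos"],np.degrees(s["q"][5]))
E
```

```text
t: 22.12
tcp_pos: [0.6315, -0.2611, 0.1921]
tool_rot: [0.817, 0.576, -0.001, -0.002]
force: [0.2, -0.6, -1.9]
finger_gap: 0.669
gripper_force: 54.9
-19.66189773181382 [ 0.63203161 -0.26134885  0.1933674 ] -12.144490437195714
```

View pics/w8.png

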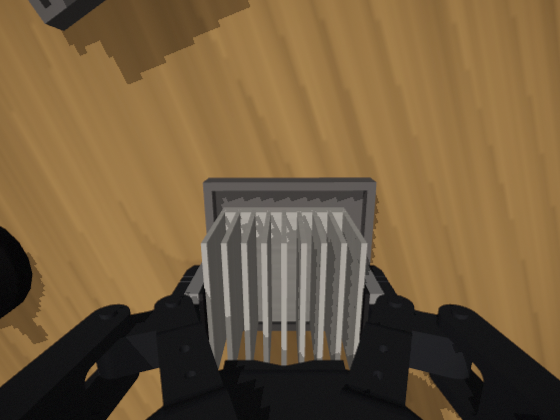

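Tray rim: u 204–375, far edge v≈180. The sink's top is centred at u≈284, with its base end at v≈211.

Run:
```python
from h import *
c=get_calibration("wrist");a,s=yaw();xd=Rn.from_quat(s["tool_rot"]).as_matrix()[:2,0]
p=(ray(c,204,180,.012)+ray(c,375,180,.012))/2
print("tray c",(p[:2]-xd*.041)*1000)
q=ray(c,285,211,.014);q2=ray(c,284,242,.059)
print("sink",(q[:2]-xd*.029)*1000,(q2[:2]-xd*.029)*1000)
```

```text
tray c [ 634.96438073 -261.29112947]
sink [ 632.0761044  -263.09385088] [ 632.42627468 -260.57809596]
```

```bash
python3 -m jog '{"linear":[[3,0,0],[0,0,-4],[0,0,-4],[0,0,-2],[0,0,0],[0,0,-1],[0,0,0]],"turn":[0,0,0,0,0,0,0]}'
```

```text
t: 23.05
tcp_pos: [0.6351, -0.2612, 0.1842]
tool_rot: [0.817, 0.576, -0.0, -0.0]
force: [-3.7, 1.0, 5.7]
finger_gap: 0.669
gripper_force: 55.9
```

```bash
python3 -m jog '{"linear":[[0,0,-1],[0,0,0]],"turn":[0,0]}'
python3 -m jog '{"linear":[[0,0,0],[0,0,0],[0,0,0],[0,0,20],[0,0,50],[0,0,50],[-40,0,30],[-50,0,30],[-50,0,30],[-30,0,0],[0,0,0],[0,0,0]],"turn":[0,0,0,0,0,0,0,0,0,0,0,0]}' 1
python3 - <<'E'
from h import *
a=snapshot("side")[90:400,180:380,::-1];b=snapshot("top")[130:280,90:480,::-1]
cv2.imwrite("pics/s9.png",cv2.resize(a,None,fx=1.9,fy=1.9,interpolation=cv2.INTER_CUBIC))
cv2.imwrite("pics/t9.png",cv2.resize(b,None,fx=2,fy=2,interpolation=cv2.INTER_CUBIC))
E
```

```text
t: 23.3
tcp_pos: [0.6351, -0.2612, 0.1842]
tool_rot: [0.817, 0.576, -0.0, -0.0]
force: [-4.6, 2.7, 10.8]
finger_gap: 0.674
gripper_force: 56.4
t: 24.8
tcp_pos: [0.4658, -0.2616, 0.3927]
tool_rot: [0.817, 0.576, 0.0, 0.001]
force: [-0.7, -0.6, -0.1]
finger_gap: 0.999
gripper_force: 0.0
```

View pics/s9.png

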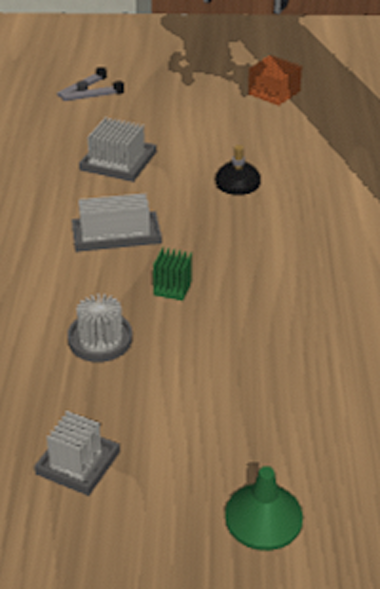

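View pics/t9.png

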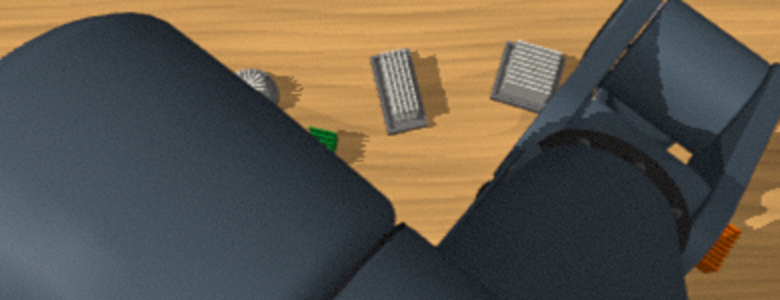

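The side view shows all four sinks upright and level inside their own trays, and the antenna, funnel and look-alikes undisturbed. The top view agrees where the arm doesn't hide the scene.

```bash
python3 -c "
from station import *
print(sign_off())"
```

```text
the job is handed in; nothing more can be done
None
```

All four heatsinks are in their matching trays, flat with the fins up and released. The antenna base, funnel and look-alikes were not touched, and I handed the job in at about 25 s (no verdict was shown).

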